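Make up two calibration kits

TASK

Make up the two kit trays from the four pieces on the bench. Blue tray: the V-block in the black-lined compartment and the setting ring in the white-lined one; yellow tray: the red-lidded tin in the black-lined compartment and the black plug in the white-lined one. Set each piece down gently near the middle of its compartment, upright as it now stands, flat on the lining and clear of the walls, and leave the tape roll and the dial indicator where they are.

Things in the scene. Friction and masses are not known exactly. Their poses are not given: they have to be found in the camera images.
- vee: V-block: plain light-grey steel block, 44 (x) x 32 (y) x 30 (z) mm, 0.3 to 0.55 kg, with an open V groove along x in its top. Origin: centre of its underside, z up. Grip it across its flat 32 mm sides (along y).
- ring: setting ring: round steel ring with a black knurled rim and an open bore, 39 mm outside diameter, 14 mm high, lying flat. Origin: centre of its underside, z up; yaw means nothing. Grip across the rim, along any diameter.
- red_tin: flat round tin, white below with a red lid (fixed on), 48 mm diameter at the lid (upper 11 mm), 46 mm below, 19 mm high, lying flat lid up. Origin: centre of its underside, z up; yaw means nothing. Grip across any diameter.
- plug: black moulded instrument plug lying flat, 22 (x) x 60 (y) x 15 (z) mm with its metal pins. Origin: middle of the 60 mm length, at its underside, z up. The solid body runs from y = -30 to +18 mm, the thin pins from +18 to +30 mm. Grip the body across its 22 mm width (along x), best at y = -6 mm.
- blue_tray: blue kit tray, shallow, open, 76 (x) x 137 (y) x 9 mm, fixed, at any yaw. Origin: centre of its underside, z up. A rib across the middle makes two compartments, each 70 (x) x 64 (y) mm inside: black-lined, centred at y = +33.5 mm, and white-lined, at y = -33.5 mm. Their floors are 5 mm above the underside; rib and walls, 3 mm thick, stand 4 mm above the floors.
- yellow_tray: yellow kit tray, shallow, open, 76 (x) x 137 (y) x 9 mm, fixed, at any yaw. Origin: centre of its underside, z up. A rib across the middle makes two compartments, each 70 (x) x 64 (y) mm inside: black-lined, centred at y = +33.5 mm, and white-lined, at y = -33.5 mm. Their floors are 5 mm above the underside; rib and walls, 3 mm thick, stand 4 mm above the floors.
- roll: roll of beige masking tape lying flat, 79 mm diameter, 19 mm high, loose, beside the work. Origin: centre of its underside. Stays where it is. (Keep clear: the tall comparator on its granite base fills the left of the bench, x 0.33 to 0.83, y over 0.32 m, and the monitor the back, x over 0.67 m; leave the start straight towards the bench front.)
- dial: white-faced dial indicator lying on its back, 104 (x) x 55 (y) x 20 mm with its stem, loose, beside the work. Origin: middle of its length, at its underside. Stays where it is.

How it is judged:
At the end, for the whole second after the job is handed in: V-block (black side) and ring (white side) in the blue tray, tin (black) and plug (white) in the yellow: each centre within 15 mm along and 20 mm across the tray of its compartment's centre, flat on the lining (2 mm, 0.045 rad), released, at rest (x of vee in the frame of blue_tray between -0.02 and 0.02 m and y of vee in the frame of blue_tray between 0.0185 and 0.0485 m and z of vee in the frame of blue_tray between 0.003 and 0.0068 m and angle between each of vee, ring, red_tin, plug's own z axis and vertical below 0.045 rad and linear speed of each of vee, ring, red_tin, plug below 0.02 m/s and contact force between the fingers and vee below 0.1 N and x of ring in the frame of blue_tray between -0.02 and 0.02 m and y of ring in the frame of blue_tray between -0.0485 and -0.0185 m and z of ring in the frame of blue_tray between 0.003 and 0.0068 m and contact force between the fingers and ring below 0.1 N and x of red_tin in the frame of yellow_tray between -0.02 and 0.02 m and y of red_tin in the frame of yellow_tray between 0.0185 and 0.0485 m and z of red_tin in the frame of yellow_tray between 0.003 and 0.0068 m and contact force between the fingers and red_tin below 0.1 N and x of plug in the frame of yellow_tray between -0.02 and 0.02 m and y of plug in the frame of yellow_tray between -0.0485 and -0.0185 m and z of plug in the frame of yellow_tray between 0.003 and 0.0068 m and contact force between the fingers and plug below 0.1 N); the robot touches nothing.
It fails at once if the tape roll is shifted more than 20 mm or tipped (distance of roll from where it was at the start of the episode above 0.02 m or angle between roll's own z axis and vertical above 0.3 rad).
It fails at once if the dial indicator is shifted more than 20 mm or tipped (distance of dial from where it was at the start of the episode above 0.02 m or angle between dial's own z axis and vertical above 0.3 rad).
It fails at once if a piece is dropped into its tray (let go and falling faster than 0.5 m/s, about 13 mm of fall) ((linear speed of vee above 0.5 m/s and contact force between the fingers and vee below 0.1 N and horizontal distance between vee and blue_tray below 0.1 m) or (linear speed of ring above 0.5 m/s and contact force between the fingers and ring below 0.1 N and horizontal distance between ring and blue_tray below 0.1 m) or (linear speed of red_tin above 0.5 m/s and contact force between the fingers and red_tin below 0.1 N and horizontal distance between red_tin and yellow_tray below 0.1 m) or (linear speed of plug above 0.5 m/s and contact force between the fingers and plug below 0.1 N and horizontal distance between plug and yellow_tray below 0.1 m)).
It also fails if it takes over 93 s, if anything falls off the work surface, if the arm or the gripper's body presses on something with over 40 N, if the wrist force passes 120 N, or if a joint passes its speed limit or range.

ROBOT

A 6-joint arm with a two-finger parallel gripper is mounted at the origin on a cart in front of the work surface, level with it; the furniture and walls round the work are solid. World frame = base frame: x ahead of the robot, y to its left, z up, the work surface at z = 0. Lengths are in m, angles in rad, forces in N, time in s.
With the tool pointing down it reaches from about 0.425 to 0.95 m from the base axis. Payload 3.5 kg.
Tool frame: the origin (TCP) lies between the finger pads; the fingertips stand 19 mm ahead of it and the grasp point (between the pads) is the TCP; z points along the fingers, y is the line along which they close (so a half turn about z gives the same grasp; the last joint's range is limited). The gripper opens to 85 mm and grips with 20 to 120 N. Pads are 22 mm wide; open, the fingers measure 114 mm over their backs; the gripper's body (76 mm by 85 mm) begins 54 mm behind the grasp point. The pads swing forward as they close: fully open they stand 13 mm farther back than shut.
Start: joints at [-1.495, 0.286, 1.577, -0, 1.279, -0.15], TCP at [0.151, -0.658, 0.25] pointing down, gripper open.
Joint ranges: [-2.77, 2.77], [-0.9, 2.22], [0.21, 2.48], [-1.53, 4.67], [0.24, 2.81], [-2.84, 2.84]. Speed limits (rad/s): [2.79, 2.79, 3.14, 3.14, 3.14, 3.14].

INTERFACE

Orientations are given as a unit quaternion [x, y, z, w].
In Python, from plant import get_state, cams, ctrl gives the robot as it stands. The module is installed in compiled form; this text tells all that it offers.
- The arm moves only by the tool jog_arm, never from a script. Its argument "deltas" is text: rows parted by semicolons, each of 6 numbers parted by spaces: the shift along the world's x, y, z normalised to -1 to 1, where 1 is 0.02 m, then the turn, a rotation vector about the world's x, y, z normalised to -1 to 1, where 1 is 0.1 rad. In form: x y z ax ay az; .... A call has 1 to 20 rows; each row shifts and turns the commanded pose from where the row before left it; what a row does not reach is not made up. A row lasts 1/8 s, in which the tool goes at most 62.5 mm and 10.7 degrees, less where a joint would pass 70% of its speed; a pose out of reach is approached as far as the arm can. A call with a number of a shift or a turn outside -1 to 1 is refused whole. A call with a gripper value outside its range is refused whole. "gripper" is the opening, from 0 (shut) to 1 (fully open), set as the call begins (left out, the last holds). The fingers move at their own pace and stop on an object; "squeeze" is the grip in N (left out, the last holds). Time passes only in rows, so rows that do not move let the fingers close. It gives the time, the measured TCP pose, the force, the opening and the grip force at its end, in the units of the state.
- get_state(): the state, without advancing time (a new reading comes with each control period).
- cams.read_camera(name): name is "side" or "top"; returns a dict with "color" (384x512x3 uint8, blue, green, red), "vfov" (degrees; the focal length in pixels is half the picture's height over the tangent of half this angle, whatever the lens; pixels are square), "cx", "cy" (the principal point, pixels), "distortion" ([k1, k2, p1, p2, k3] as OpenCV has them; the pictures are not rectified), "rvec" (rotation vector, rad) and "tvec" (3), from world to camera coordinates, as OpenCV has them. Camera axes: x right, y down, z forward; pixel columns grow to the right and rows downward; lengths in m; the calibration is good to about 2 mm. A picture is of the moment at which its call begins. There is no depth.
- ctrl.sign_off(): hands the job in; it is judged then, once.
The state is a dict: "time": time; "qpos": joint angles; "dq": joint speeds; "joint_efforts": joint torques, N m; "eef_pos": TCP position; "tcp_rot": TCP orientation; "contact_force": force on the tool from outside, world axes, zero at the start; "wrist_torque": the same for the moment, N m; "opening": opening from 0.0 (shut) to 1.0 (fully open); "finger_force": force on a finger pad.
Only numpy, scipy, OpenCV 4.12 (cv2) and the standard library are available. Lean on these libraries where they do the work, as an engineer would, in place of code of your own. Each camera call takes 0.05 s, during which the arm holds its last target. There are 200 camera calls.

## Working session

There is one attempt and no reset: what is moved stays moved. The work goes in short steps, Python scripts to look and compute and a tool call to move; the robot and the scene stay as the last step left them, time stands still between calls to the robot, and variables do not carry over. Pictures are saved under pics/ and viewed, at most 14 in all, crops included, and the job is handed in when it is done.

Besides the shell and the picture viewer there is one more tool, called after "Emit:" as a command line: name --argument value ..., lists and objects as JSON in quotes. jog_arm: Moves the arm, as the interface text tells. Its arguments: {"type":"object","properties":{"deltas":{"type":"string"},"gripper":{"type":"number"},"squeeze":{"type":"number"}},"required":["deltas"]}

```bash
mkdir -p pics; cat > h.py <<'E'
import numpy as np, cv2
from plant import get_state, cams, ctrl
def snap(n,f):
    d=cams.read_camera(n); cv2.imwrite(f'pics/{f}.png',d['color'])
    np.save(f'pics/{f}.npy',d,allow_pickle=True); return d
def load(f): return np.load(f'pics/{f}.npy',allow_pickle=True).item()
def KD(d):
    f=d['color'].shape[0]/2/np.tan(np.radians(d['vfov'])/2)
    return np.array([[f,0,d['cx']],[0,f,d['cy']],[0,0,1]]),np.array(d['distortion'],float)
def ray(d,uv):
    K,D=KD(d); R=cv2.Rodrigues(np.array(d['rvec'],float))[0]; t=np.array(d['tvec'],float).ravel()
    p=cv2.undistortPoints(np.array(uv,float).reshape(-1,1,2),K,D).reshape(-1,2)
    return -R.T@t,np.c_[p,np.ones(len(p))]@R
def plane(d,uv,z):
    c,v=ray(d,uv); return c+v*((z-c[2])/v[:,2])[:,None]
def two(d1,u1,d2,u2):
    c1,v1=ray(d1,u1); c2,v2=ray(d2,u2); o=[]
    for a,b in zip(v1,v2):
        a=a/np.linalg.norm(a); b=b/np.linalg.norm(b)
        s=np.linalg.lstsq(np.c_[a,-b],c2-c1,rcond=None)[0]
        p,q=c1+s[0]*a,c2+s[1]*b; o.append(np.r_[(p+q)/2,np.linalg.norm(p-q)])
    return np.array(o)
def proj(d,P):
    K,D=KD(d); return cv2.projectPoints(np.array(P,float).reshape(-1,1,3),np.array(d['rvec'],float),np.array(d['tvec'],float),K,D)[0].reshape(-1,2)
E
python3 - <<'E'
from h import *
for n in('top','side'):
    d=snap(n,n+'0'); print(n,ray(d,[[256,192]]),d['vfov'],d['distortion'])
print(get_state())
E
```

```text
top (array([ 0.32687915, -0.02947116,  1.26681648]), array([[ 0.17130457, -0.00793333, -0.9851871 ]])) 45.084022091153685 [-0.00023193  0.          0.          0.          0.        ]
side (array([ 0.36057014, -0.91017551,  0.77043973]), array([[ 0.14092814,  0.75039321, -0.64589545]])) 42.51803472672045 [0.03616968 0.         0.         0.         0.        ]
{'time': 0.1, 'qpos': array([-1.49497634e+00,  2.87120039e-01,  1.57803440e+00, -3.06256828e-05,
        1.27858346e+00, -1.50008370e-01]), 'dq': array([ 0.00071984, -0.00105953, -0.00332   ,  0.0014565 , -0.00044143,
       -0.00097102]), 'joint_efforts': array([ 9.20192506e-04, -4.07296944e+01, -2.93698686e+01, -1.52640650e-04,
        3.39553648e-03,  3.52466770e-06]), 'eef_pos': array([ 0.1511162 , -0.65730082,  0.24905474]), 'tcp_rot': array([ 9.93630894e-01,  1.12678732e-01,  2.51300439e-05, -1.07242807e-03]), 'contact_force': array([-0.3459883 ,  0.33821196, -0.26204956]), 'wrist_torque': array([-0.04175271, -0.02025446, -0.01203043]), 'finger_force': 0.0, 'opening': 1.0012863942715355}
```

View pics/top0.png

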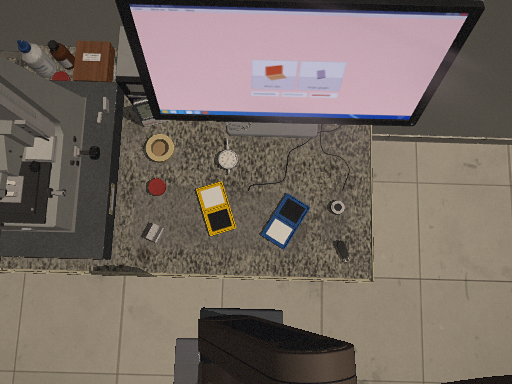

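View pics/side0.png

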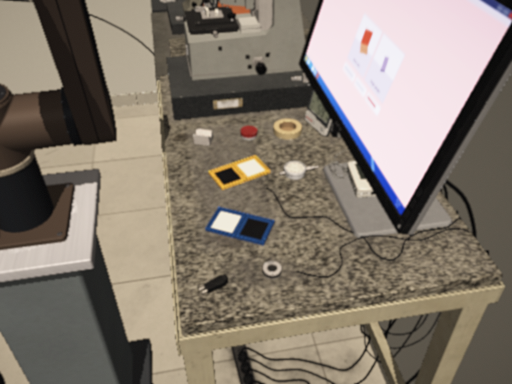

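The top view shows the V-block at (152,232), tin (157,187), yellow tray (216,208), blue tray (285,221), ring (337,207), plug (342,250), roll (160,148) and dial (228,158). In the side view they are at (203,136), (249,131), (240,171), (240,226), (272,269) and (214,284). I'll enlarge both.

```bash
python3 - <<'E'
from h import *
t=load('top0')['color'][125:275,125:365]; s=load('side0')['color'][105:305,175:335]
cv2.imwrite('pics/t1.png',cv2.resize(t,None,fx=3.3,fy=3.3,interpolation=cv2.INTER_CUBIC))
cv2.imwrite('pics/s1.png',cv2.resize(s,None,fx=3,fy=3,interpolation=cv2.INTER_CUBIC))
E
```

```text
(no output)
```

View pics/t1.png

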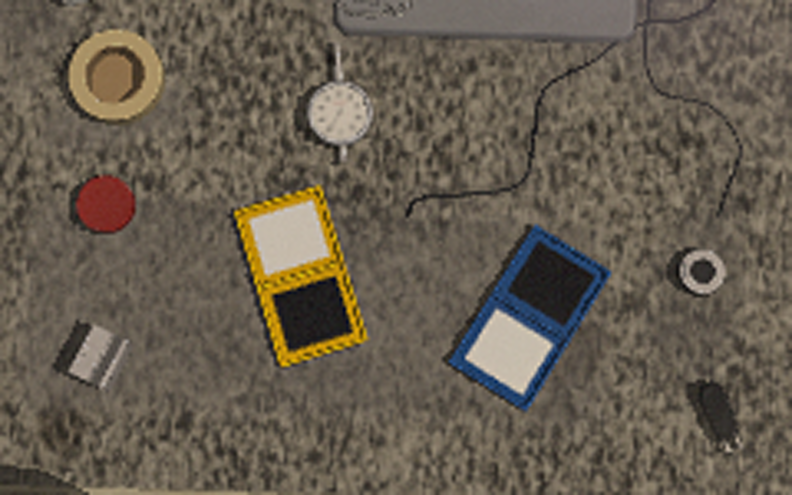

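View pics/s1.png

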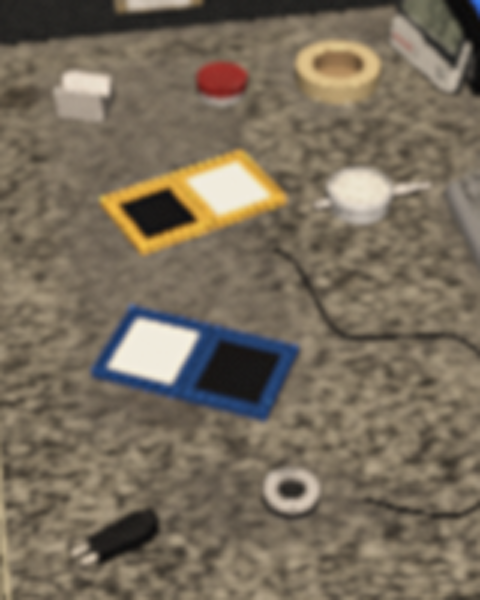

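Crops: the pieces are well separated. The V-block groove runs along about (125,340)→(105,385) in the top crop, and the plug's pins point to the lower right, towards the bench front. Next I'll measure with masks.

```bash
cat > m.py <<'E'
from h import *
def blob(d,name,seed):
    hsv=cv2.cvtColor(d['color'],cv2.COLOR_BGR2HSV); H,S,V=[hsv[...,i].astype(int) for i in range(3)]
    m={'yellow':(abs(H-24)<8)&(S>150)&(V>110),'blue':(abs(H-108)<12)&(S>120)&(V>50),
       'red':((H<8)|(H>172))&(S>140)&(V>60),'ring':(V>125)&(S<45),'plug':(V<52)}[name].astype(np.uint8)
    y0,x0=max(seed[1]-45,0),max(seed[0]-45,0); w=np.zeros_like(m); w[y0:seed[1]+45,x0:seed[0]+45]=1; m*=w
    if name in('ring','plug','red'):
        n,l,st,c=cv2.connectedComponentsWithStats(m); k=1+np.argmax(st[1:,4]/(1+.02*np.hypot(*(c[1:]-seed).T)**2)); m=(l==k).astype(np.uint8)
    pts=np.argwhere(m)[:,::-1].astype(np.float32); return m,pts
seeds=dict(top=dict(yellow=(216,208),blue=(285,221),red=(157,187),ring=(337,207),plug=(342,250)),
 side=dict(yellow=(240,171),blue=(240,226),red=(249,131),ring=(272,269),plug=(216,284)))
E
python3 - <<'E'
from m import *
T,S=load('top0'),load('side0'); np.set_printoptions(precision=4,suppress=True)
for n in('yellow','blue'):
    q={}
    for d,v in((T,'top'),(S,'side')):
        m,p=blob(d,n,seeds[v][n])
        P=plane(d,p,.009)[:,:2]
        r=cv2.minAreaRect((P*1000).astype(np.float32)); print(n,v,len(p),r)
        b=cv2.boxPoints(r)/1000; b=b[np.argsort(np.arctan2(*(b-b.mean(0)).T))]
        q[v]=proj(d,np.c_[b,[.009]*4])
    print(two(T,q['top'],S,q['side']))
for n,z in(('red',.019),('ring',.014),('plug',.010)):
    c={}
    for d,v in((T,'top'),(S,'side')):
        m,p=blob(d,n,seeds[v][n]); r=cv2.minAreaRect((plane(d,p,z)[:,:2]*1000).astype(np.float32))
        c[v]=p.mean(0); print(n,v,len(p),c[v],r, plane(d,[c[v]],z)[0])
    print(two(T,[c['top']],S,[c['side']]))
a=[cv2.resize(T['color'][212:254,132:174],None,fx=9,fy=9,interpolation=cv2.INTER_CUBIC),cv2.resize(S['color'][117:159,182:224],None,fx=9,fy=9,interpolation=cv2.INTER_CUBIC)]
cv2.imwrite('pics/v1.png',np.hstack(a))
E
```

```text
yellow top 576 ((497.78021240234375, 69.49602508544922), (136.52378845214844, 75.70439910888672), 19.00001335144043)
yellow side 565 ((500.3785400390625, 61.790985107421875), (139.16616821289062, 84.44439697265625), 19.125530242919922)
[[ 0.4481  0.0118 -0.0018  0.0031]
 [ 0.4211  0.0834  0.0055  0.0001]
 [ 0.5517  0.1278  0.0064  0.0024]
 [ 0.5796  0.0564 -0.0007  0.006 ]]
blue top 575 ((468.79296875, -121.84568786621094), (75.37064361572266, 136.07569885253906), 59.62916946411133)
blue side 631 ((470.29119873046875, -128.97454833984375), (78.4428482055664, 134.42111206054688), 59.290130615234375)
[[ 0.3921 -0.1205  0.0013  0.0014]
 [ 0.4313 -0.0551  0.0036  0.0034]
 [ 0.5484 -0.1242  0.0037  0.0019]
 [ 0.5096 -0.1897  0.0012  0.    ]]
red top 235 [156.6723 186.3404] ((552.0957641601562, 233.11224365234375), (44.5534782409668, 46.77199935913086), 1.806060791015625) [0.5511 0.2327 0.019 ]
red side 148 [248.4257 130.9865] ((553.113037109375, 223.35191345214844), (50.12091827392578, 41.64600372314453), 79.1792984008789) [0.553  0.2231 0.019 ]
[[0.5537 0.2342 0.0115 0.0024]]
ring top 88 [337.7159 207.    ] ((510.68853759765625, -263.2912902832031), (34.56163024902344, 33.676483154296875), 45.71267318725586) [ 0.51   -0.2646  0.014 ]
ring side 169 [271.6982 267.9645] ((512.0028076171875, -268.7957458496094), (36.73113250732422, 34.293426513671875), 78.55693054199219) [ 0.5123 -0.269   0.014 ]
[[ 0.5119 -0.2655  0.0097  0.0025]]
plug top 136 [340.5368 247.7794] ((397.2535095214844, -272.7748107910156), (50.58950424194336, 29.0919246673584), 16.947410583496094) [ 0.3993 -0.2728  0.01  ]
plug side 222 [216.5676 283.1036] ((399.0914306640625, -282.0745849609375), (44.5201530456543, 28.94321060180664), 12.032572746276855) [ 0.3992 -0.2826  0.01  ]
[[ 0.3998 -0.2747  0.0004  0.0002]]
```

View pics/v1.png

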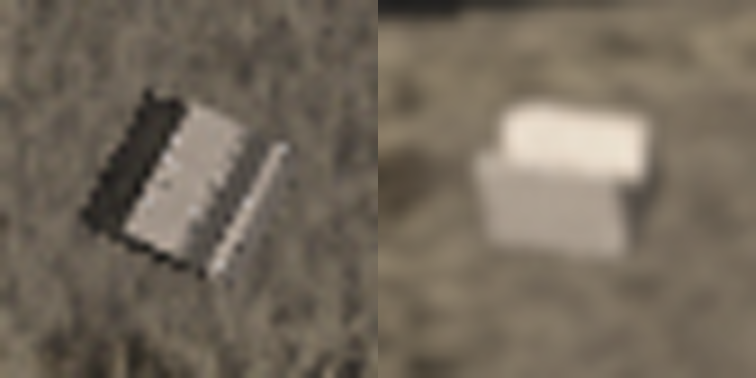

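Left (top view): the V-block's top face has corners at crop pixels (190,103), (288,145), (212,275) and (122,235), which scales to about 32x44 mm as it should. Right (side view): the far groove face is lit above the near flat side. Next I'll triangulate the linings and the V-block corners and zoom on the plug.

```bash
python3 - <<'E'
from m import *
T,S=load('top0'),load('side0'); np.set_printoptions(precision=4,suppress=True)
# white and black linings
for nm,ts,ss in(('yW',(213,198),(252,167)),('yB',(220,219),(228,176)),('bW',(279,231),(226,222)),('bB',(292,210),(254,229))):
    c=[]
    for d,s in((T,ts),(S,ss)):
        V=d['color'].max(2).astype(int); sat=V-d['color'].min(2)
        m=((V>170)&(sat<60) if nm[1]=='W' else (V<60)&(sat<25)).astype(np.uint8)
        n,l,st,ce=cv2.connectedComponentsWithStats(m,connectivity=4); k=l[s[1],s[0]]; c.append(ce[k]); print(nm,st[k],plane(d,[ce[k]],.005)[0])
    print(two(T,[c[0]],S,[c[1]]))
def cr(l,o): return (np.array(l)+.5)/9-.5+np.array(o)
t=cr([(190,103),(288,145),(212,275),(122,235)],(132,212)); P=plane(T,t,.03); print('vee',P,P.mean(0))
s=cr([(507,103),(650,120)],(182-42,117)); print(two(T,t[[1,2]],S,cr([(640-378,180),(478-378,155)],(182,117))[[0,1]]), plane(S,cr([(630-378,253),(490-378,240)],(182,117)),0))
a=[cv2.resize(T['color'][230:270,320:360],None,fx=9.5,fy=9.5,interpolation=cv2.INTER_CUBIC),cv2.resize(S['color'][263:303,195:235],None,fx=9.5,fy=9.5,interpolation=cv2.INTER_CUBIC)]
cv2.imwrite('pics/p1.png',cv2.convertScaleAbs(np.hstack(a),alpha=1.6))
E
```

```text
yW [201 186  24  22 346] [0.5297 0.0811 0.005 ]
yW [238 160  26  16 248] [0.5324 0.077  0.005 ]
[[0.5317 0.0814 0.0015 0.0029]]
yB [208 209  24  22 341] [0.4667 0.0589 0.005 ]
yB [217 169  22  14 178] [0.469  0.0556 0.005 ]
[[0.4682 0.0591 0.0022 0.0024]]
bW [266 219  26  25 347] [ 0.4399 -0.105   0.005 ]
bW [211 211  30  22 407] [ 0.4421 -0.1084  0.005 ]
[[ 0.4413 -0.1053  0.0019  0.0022]]
bB [279 198  26  26 361] [ 0.4976 -0.139   0.005 ]
bB [241 219  27  20 346] [ 0.4997 -0.1422  0.005 ]
[[ 0.4991 -0.1393  0.002   0.0022]]
vee [[0.4492 0.2345 0.03  ]
 [0.4376 0.2047 0.03  ]
 [0.3985 0.2246 0.03  ]
 [0.4095 0.252  0.03  ]] [0.4237 0.2289 0.03  ]
[[0.4423 0.2055 0.0254 0.0087]
 [0.3995 0.2251 0.0277 0.0017]] [[0.442  0.2054 0.    ]
 [0.4011 0.2203 0.    ]]
```

View pics/p1.png

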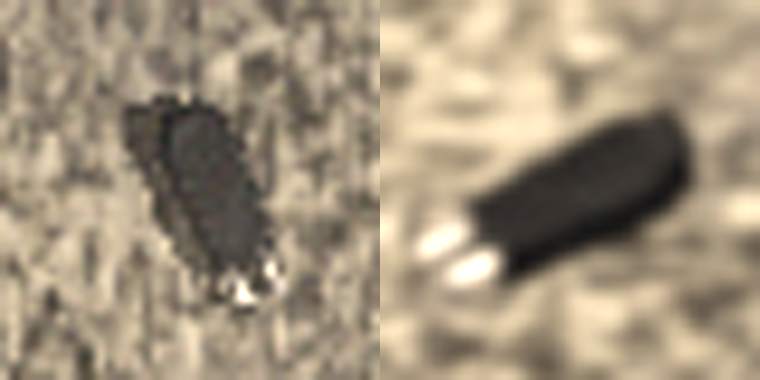

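Left: the plug body runs from about (193,100) to (245,268), body centre about (218,185), with the pins at the lower right. Right: the pins are at lower left, agreeing. The linings triangulate at about 2 mm high and the V-block top at about 27 mm, so the two views share a 3 mm calibration bias and agree with the text.

```bash
python3 - <<'E'
from m import *
T,S=load('top0'),load('side0'); np.set_printoptions(precision=4,suppress=True)
def cr(l,o): return (np.array(l)+.5)/9.5-.5+np.array(o)
t=cr([(218,185),(190,120),(243,245),(258,290)],(320,230)); print(plane(T,t,.015))
s=cr([(580-380,185)],(195,263)); print(plane(S,s,.012), two(T,t[:1],S,s))
E
```

```text
[[ 0.3958 -0.2771  0.015 ]
 [ 0.414  -0.2692  0.015 ]
 [ 0.3792 -0.2842  0.015 ]
 [ 0.3667 -0.2884  0.015 ]]
[[ 0.3976 -0.2812  0.012 ]] [[ 0.397  -0.2784  0.0086  0.0016]]
```

Emit:
jog_arm --deltas "1 1 0 0 0 0;1 1 0 0 0 0;0.6 1 0 0 0 0;0.6 1 0 0 0 0;0.6 1 0 0 0 0;0.6 1 0 0 0 0;0.6 1 -0.5 0 0 0;0.6 1 -0.5 0 0 0;0.6 1 -0.5 0 0 0;0.6 1 -0.5 0 0 0;0.6 1 -0.5 0 0 0;0.6 1 -0.5 0 0 0;0.6 1 -0.5 0 0 0;0.6 1 -0.5 0 0 0" --gripper 0.5 --squeeze 40

```text
time: 1.85
eef_pos: [0.3359, -0.3765, 0.1697]
tcp_rot: [0.994, 0.113, 0.0, 0.0]
contact_force: [-0.8, -0.4, -0.3]
opening: 0.501
finger_force: 0.0
```

Emit:
jog_arm --deltas "0.5 0.83 -0.9 0 0 0.26;0.5 0.83 -0.9 0 0 0.26;0.5 0.83 -0.9 0 0 0.26;0.5 0.83 -0.9 0 0 0.26;0.5 0.83 -0.9 0 0 0.26;0.5 0.83 -0.9 0 0 0.26;0 0 0 0 0 0;0 0 0 0 0 0"

```text
time: 2.85
eef_pos: [0.3953, -0.2786, 0.0625]
tcp_rot: [0.982, 0.19, 0.0, 0.0]
contact_force: [-0.3, 0.2, -1.0]
opening: 0.502
finger_force: 0.0
```

```bash
python3 - <<'E'
from h import *
T,S=snap('top','top1'),snap('side','side1'); s=get_state(); p=s['eef_pos']; print(s)
R=[p, p+[0,0,-.019]]; print(proj(T,R),proj(S,R))
a=[cv2.resize(T['color'][210:280,310:370],(390,455),interpolation=cv2.INTER_CUBIC),cv2.resize(S['color'][235:305,185:245],(390,455),interpolation=cv2.INTER_CUBIC)]
cv2.imwrite('pics/g1.png',cv2.convertScaleAbs(np.hstack(a),alpha=1.6))
E
```

```text
{'time': 2.95, 'qpos': array([-8.24733036e-01,  1.14550881e-01,  2.16187894e+00, -1.91176519e-04,
        8.63241741e-01,  3.65103375e-01]), 'dq': array([-0.0044295 , -0.003801  , -0.0029217 ,  0.00173276,  0.00063726,
        0.00141653]), 'joint_efforts': array([ 1.90903824e-01, -2.71014529e+01, -2.25259084e+01,  3.68951863e-03,
        6.87148160e-03, -3.35437217e-04]), 'eef_pos': array([ 0.3954664 , -0.27926325,  0.06314085]), 'tcp_rot': array([9.81901270e-01, 1.89391044e-01, 4.44861043e-04, 8.54417459e-04]), 'contact_force': array([-0.29171781,  0.90616607,  0.39737141]), 'wrist_torque': array([-0.00013817, -0.01766071,  0.00823713]), 'finger_force': 0.0, 'opening': 0.4992313846868337}
[[346.97857601 248.27838854]
 [345.48611665 248.6471019 ]] [[212.85870364 263.86420286]
 [213.44472957 270.52895079]]
```

View pics/g1.png

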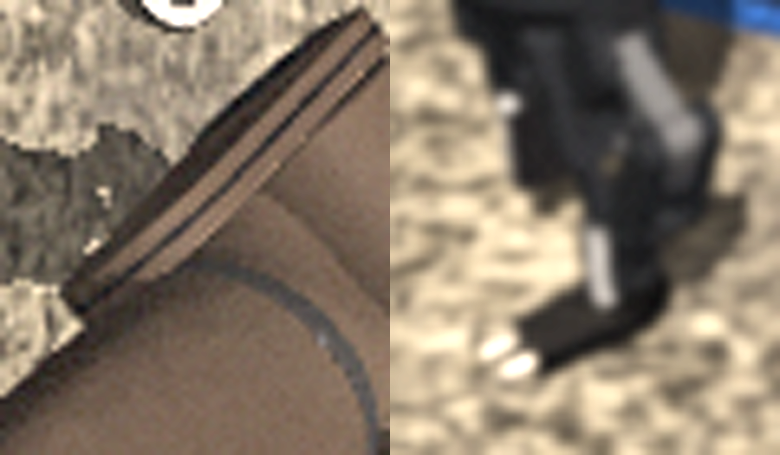

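The near fingertip is at about (605,305) in the crop, i.e. side pixel (218,282). That is lower than TCP−19 mm would give, so I'll descend with care. The plug lies between the fingers.

Emit:
jog_arm --deltas "0.05 0.08 -0.6 0 0 0;0 0 -0.5 0 0 0;0 0 0 0 0 0;0 0 0 0 0 0"

```text
time: 3.45
eef_pos: [0.3961, -0.2767, 0.0401]
tcp_rot: [0.982, 0.19, -0.0, -0.0]
contact_force: [-0.8, -0.3, -0.3]
opening: 0.499
finger_force: 0.0
```

```bash
python3 - <<'E'
from h import *
S=snap('side','side2'); p=get_state()['eef_pos']
for z in(0,-.019,-.026,-.032): print(z,proj(S,[p+[.008,-.0195,z]]))
a=cv2.resize(S['color'][245:305,185:245],(600,600),interpolation=cv2.INTER_CUBIC)
cv2.imwrite('pics/g2.png',cv2.convertScaleAbs(a,alpha=1.8))
E
```

```text
0 [[219.27036903 277.9333184 ]]
-0.019 [[219.77205656 284.40216767]]
-0.026 [[219.95357305 286.74457381]]
-0.032 [[220.10776989 288.73522313]]
```

View pics/g2.png

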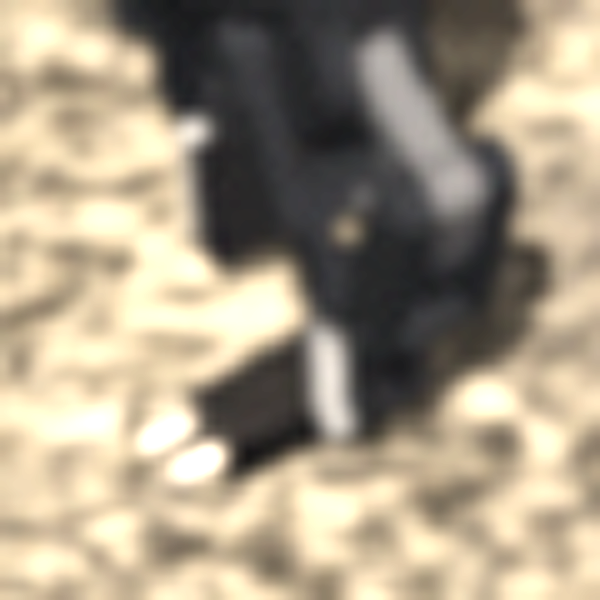

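The near fingertip is at about (345,437) in the crop, level with the plug's side, and the fingers straddle the body behind the pins. I'll go lower in small steps.

Emit:
jog_arm --deltas "0 0 -0.25 0 0 0;0 0 -0.2 0 0 0;0 0 0 0 0 0"

```text
time: 3.88
eef_pos: [0.3959, -0.2763, 0.0308]
tcp_rot: [0.982, 0.19, -0.0, -0.0]
contact_force: [0.0, 0.4, 0.2]
opening: 0.502
finger_force: 0.0
```

Emit:
jog_arm --deltas "0 0 -0.15 0 0 0;0 0 -0.15 0 0 0;0 0 0 0 0 0"

```text
time: 4.25
eef_pos: [0.396, -0.2765, 0.025]
tcp_rot: [0.982, 0.19, -0.0, -0.0]
contact_force: [-0.0, 0.1, 0.3]
opening: 0.5
finger_force: 0.0
```

Emit:
jog_arm --deltas "0 0 0 0 0 0;0 0 0 0 0 0;0 0 0 0 0 0" --gripper 0.1

```text
time: 4.62
eef_pos: [0.3964, -0.2769, 0.0256]
tcp_rot: [0.982, 0.19, 0.0, 0.0]
contact_force: [0.3, 0.6, 1.9]
opening: 0.244
finger_force: 40.5
```

Emit:
jog_arm --deltas "0 0 0.5 0 0 0;0 0 1 0 0 0;0 0 1 0 0 0;0.3 0.5 1 0 0 0.8;0.35 0.98 0 0 0 0.8;0.35 0.98 0 0 0 0.8;0.35 0.98 0 0 0 0.8;0.35 0.98 0 0 0 0.8;0.35 0.98 0 0 0 0.8;0.35 0.98 0 0 0 0.8;0.35 0.98 0 0 0 0.8;0.35 0.98 0 0 0 0.8;0.35 0.98 0 0 0 0.8;0.35 0.98 0 0 0 0.8;0.35 0.98 0 0 0 0.8;0.35 0.98 0 0 0 0.8;0.35 0.98 0 0 0 0.8;0.35 0.98 0 0 0 0.8;0.35 0.98 0 0 0 0.8;0.35 0.98 0 0 0 0.8"

```text
time: 7.12
eef_pos: [0.5142, 0.0477, 0.0958]
tcp_rot: [0.643, 0.766, 0.0, 0.0]
contact_force: [-0.0, -0.4, -0.8]
opening: 0.236
finger_force: 40.3
```

Emit:
jog_arm --deltas "0.35 0.98 0 0 0 0.8;0.35 0.98 0 0 0 0.8;0.15 0.2 -0.5 0 0 0.8;0 0 -0.5 0 0 0;0 0 0 0 0 0;0 0 0 0 0 0"

```text
time: 7.88
eef_pos: [0.531, 0.0898, 0.0754]
tcp_rot: [0.548, 0.836, -0.0, -0.0]
contact_force: [-0.1, -0.5, -0.9]
opening: 0.241
finger_force: 40.3
```

Emit:
jog_arm --deltas "-0.12 -0.18 -0.5 0 0 -0.8;0 0 -0.5 0 0 0;0 0 -0.5 0 0 0;0 0 -0.3 0 0 0;0 0 -0.2 0 0 0;0 0 -0.12 0 0 0;0 0 0 0 0 0"

```text
time: 8.75
eef_pos: [0.5288, 0.0866, 0.0329]
tcp_rot: [0.581, 0.814, -0.0, -0.0]
contact_force: [-0.3, 0.6, 0.3]
opening: 0.241
finger_force: 40.3
```

Emit:
jog_arm --deltas "0 0 -0.1 0 0 0;0 0 0 0 0 0;0 0 0 0 0 0"

```text
time: 9.12
eef_pos: [0.5288, 0.0866, 0.031]
tcp_rot: [0.581, 0.814, 0.0, 0.0]
contact_force: [-0.5, 0.8, -0.7]
opening: 0.239
finger_force: 40.3
```

Emit:
jog_arm --deltas "0 0 0 0 0 0;0 0 0 0 0 0;0 0 0.3 0 0 0;0 0 1 0 0 0;0 0 1 0 0 0;0 0 1 0 0 0" --gripper 0.45

```text
time: 9.88
eef_pos: [0.5288, 0.0866, 0.098]
tcp_rot: [0.581, 0.814, 0.0, 0.0]
contact_force: [-0.4, -0.1, -0.0]
opening: 0.45
finger_force: 0.0
```

Emit:
jog_arm --deltas "-0.05 -0.98 0 0 0 0.4;-0.05 -0.98 0 0 0 0.4;-0.05 -0.98 0 0 0 0.4;-0.05 -0.98 0 0 0 0.4;-0.05 -0.98 0 0 0 0.4;-0.05 -0.98 0 0 0 0.4;-0.05 -0.98 0 0 0 0.4;-0.05 -0.98 0 0 0 0.4;-0.05 -0.98 0 0 0 0.4;-0.05 -0.98 0 0 0 0.4;-0.05 -0.98 0 0 0 0.4;-0.05 -0.98 0 0 0 0.4;-0.05 -0.98 0 0 0 0.4;-0.05 -0.98 0 0 0 0.4;-0.05 -0.98 0 0 0 0.4;-0.05 -0.98 0 0 0 0.4;-0.05 -0.98 0 0 0 0.4;-0.05 -0.9 0 0 0 0.3;0 0 0 0 0 0;0 0 0 0 0 0" --gripper 0.68

```text
time: 12.38
eef_pos: [0.5107, -0.2641, 0.097]
tcp_rot: [0.262, 0.965, 0.0, -0.0]
contact_force: [0.0, 0.2, -0.0]
opening: 0.681
finger_force: 0.0
```

```bash
python3 - <<'E'
from h import *
T,S=snap('top','top3'),snap('side','side3')
a=[cv2.resize(T['color'][130:270,130:330],(560,392),interpolation=cv2.INTER_CUBIC),cv2.resize(S['color'][145:285,205:285],(224,392),interpolation=cv2.INTER_CUBIC)]
cv2.imwrite('pics/g3.png',cv2.convertScaleAbs(np.hstack(a),alpha=1.4))
E
```

```text
(no output)
```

View pics/g3.png

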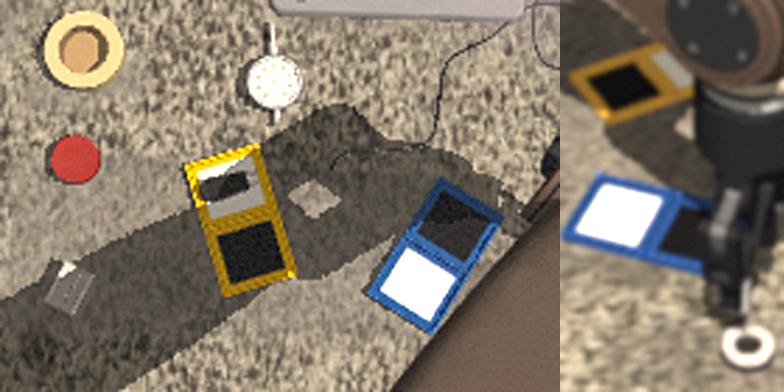

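The plug lies centred in the white compartment of the yellow tray, and the gripper is above the ring. Descending onto it.

Emit:
jog_arm --deltas "0 -0.05 -0.9 0 0 0;0 0 -0.9 0 0 0;0 0 -0.8 0 0 0;0 0 -0.5 0 0 0;0 0 -0.3 0 0 0;0 0 -0.15 0 0 0;0 0 0 0 0 0;0 0 0 0 0 0"

```text
time: 13.48
eef_pos: [0.5111, -0.2659, 0.0265]
tcp_rot: [0.262, 0.965, -0.0, 0.001]
contact_force: [0.3, -0.3, 0.0]
opening: 0.682
finger_force: 0.0
```

Emit:
jog_arm --deltas "0 0 0 0 0 0;0 0 0 0 0 0;0 0 0 0 0 0" --gripper 0.3

```text
time: 13.85
eef_pos: [0.5112, -0.2659, 0.0268]
tcp_rot: [0.262, 0.965, -0.0, 0.0]
contact_force: [-1.6, 0.6, 4.7]
opening: 0.411
finger_force: 39.7
```

Emit:
jog_arm --deltas "0 0 0.3 0 0 0;0 0 0.7 0 0 0;0 0 1 0 0 0;0 0 1 0 0 0;0 0 0 0 0 0"

```text
time: 14.48
eef_pos: [0.5124, -0.2669, 0.0892]
tcp_rot: [0.262, 0.965, -0.001, 0.003]
contact_force: [0.6, -0.8, -2.0]
opening: 0.411
finger_force: 40.0
```

```bash
python3 - <<'E'
from h import *
S=snap('side','side4'); p=get_state()['eef_pos'];print(p,proj(S,[p]))
a=cv2.resize(S['color'][215:285,240:310],(560,560),interpolation=cv2.INTER_CUBIC)
cv2.imwrite('pics/g4.png',cv2.convertScaleAbs(a,alpha=1.6))
E
```

```text
[ 0.5115122  -0.26620781  0.08766603] [[271.64279337 241.29793302]]
```

View pics/g4.png

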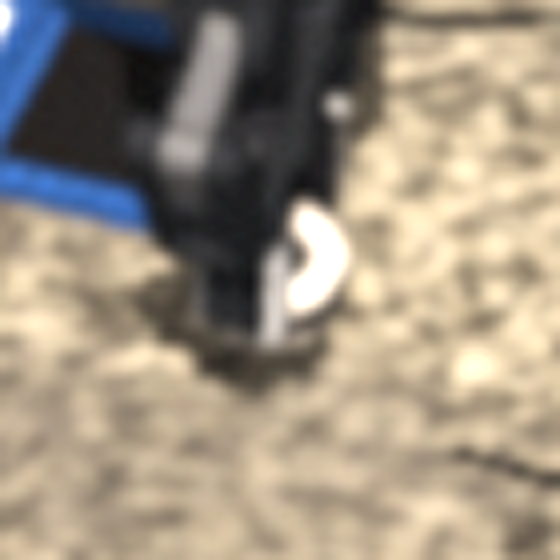

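The ring is held and looks flat, its right edge at about (352,265) in the crop, i.e. side pixel (284,248). I'll check whether it sits centred in the fingers.

```bash
python3 - <<'E'
from h import *
S=load('side4'); p=np.array([.5118,-.2665,.0]); th=np.linspace(0,6.283,60)
m=(S['color'].min(2)>150); m[:235]=0; m[262:]=0; m[:,:274]=0; m[:,290:]=0
y,x=np.nonzero(m); print('seen bright',x.min(),x.max(),y.min(),y.max(),len(x))
S0=load('side0'); q=proj(S0,np.c_[.5115+.0172*np.cos(th),-.2665+.0172*np.sin(th),th*0+.014]); print('model on bench',q.min(0),q.max(0))
m=(S0['color'].min(2)>150);y,x=np.nonzero(m[255:282,258:286]); print('seen bench',x.min()+258,x.max()+258,y.min()+255,y.max()+255)
for o in(0,.004,.008):
    c=p+o*np.array([.863,-.506,0]); q=proj(S,np.c_[c[0]+.0172*np.cos(th),c[1]+.0172*np.sin(th),th*0+.075]); print(o,q.min(0),q.max(0))
E
```

```text
seen bright 276 282 242 252 45
model on bench [262.50792325 260.62599526] [279.63106195 273.7036788 ]
seen bench 264 280 262 274
0 [262.80888541 239.55917884] [280.62673197 252.5722083 ]
0.004 [264.77260062 240.0462583 ] [282.60903516 253.0872633 ]
0.008 [266.74049564 240.53442337] [284.59562022 253.60351573]
```

The ring sits only about 2–3 mm off the finger centre, which is good. Carrying it to the blue tray's white side.

Emit:
jog_arm --deltas "-0.4 0.9 0 0 0 0;-0.4 0.9 0 0 0 0;-0.4 0.9 0 0 0 0;-0.4 0.9 0 0 0 0;-0.41 0.9 0 0 0 0;-0.41 0.9 0 0 0 0;-0.41 0.9 0 0 0 0;-0.41 0.9 0 0 0 0;-0.41 0.95 -0.3 0 0 0;0 0 -0.7 0 0 0;0 0 -0.7 0 0 0;0 0 -0.5 0 0 0;0 0 -0.2 0 0 0;0 0 -0.15 0 0 0;0 0 0 0 0 0"

```text
time: 16.4
eef_pos: [0.4379, -0.1028, 0.0349]
tcp_rot: [0.262, 0.965, -0.0, 0.0]
contact_force: [-0.4, 0.5, -2.1]
opening: 0.414
finger_force: 40.1
```

Emit:
jog_arm --deltas "0 0 -0.1 0 0 0;0 0 -0.05 0 0 0;0 0 0 0 0 0"

```text
time: 16.77
eef_pos: [0.4378, -0.1027, 0.032]
tcp_rot: [0.262, 0.965, -0.0, 0.0]
contact_force: [0.1, -0.2, -1.2]
opening: 0.409
finger_force: 40.1
```

Emit:
jog_arm --deltas "0 0 0 0 0 0;0 0 0 0 0 0;0 0 0.3 0 0 0;0 0 1 0 0 0;0 0 1 0 0 0;0 0 1 0 0 0;0 1 1 0 0 0;0 1 0 0 0 0;0 1 0 0 0 0;0 1 0 0 0 0;0 1 0 0 0 0;0 1 0 0 0 0;0 1 0 0 0 0;0 1 0 0 0 0;0 1 0 0 0 0;0 1 0 0 0 0" --gripper 0.65

```text
time: 18.77
eef_pos: [0.4379, 0.098, 0.1185]
tcp_rot: [0.262, 0.965, 0.0, 0.0]
contact_force: [0.5, 0.5, 0.3]
opening: 0.651
finger_force: 0.0
```

Emit:
jog_arm --deltas "-0.09 0.93 0 0 0 0.16;-0.09 0.93 0 0 0 0.16;-0.09 0.93 0 0 0 0.16;-0.09 0.93 0 0 0 0.16;-0.09 0.93 0 0 0 0.16;-0.09 0.93 0 0 0 0.16;-0.09 0.93 0 0 0 0.2;0 0 -0.5 0 0 0;0 0 0 0 0 0;0 0 0 0 0 0" --gripper 0.68 --squeeze 70

```text
time: 20.02
eef_pos: [0.4251, 0.2269, 0.1077]
tcp_rot: [0.206, 0.979, -0.0, -0.0]
contact_force: [-0.3, 0.5, 0.5]
opening: 0.677
finger_force: 0.0
```

```bash
python3 - <<'E'
from h import *
T,S=snap('top','top5'),snap('side','side5')
a=[cv2.resize(T['color'][170:265,180:320],(500,339),interpolation=cv2.INTER_CUBIC),cv2.resize(S['color'][95:160,170:225],(286,339),interpolation=cv2.INTER_CUBIC)]
cv2.imwrite('pics/g5.png',cv2.convertScaleAbs(np.hstack(a),alpha=1.4))
p=get_state()['eef_pos']; print(p)
E
```

```text
[0.42535548 0.22705912 0.10802773]
```

View pics/g5.png

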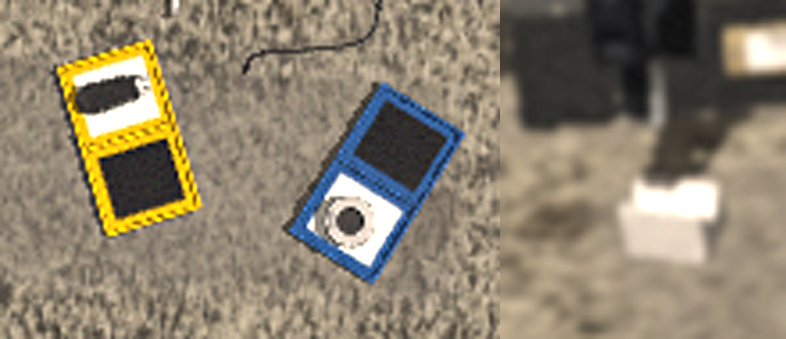

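The ring and plug lie centred in their compartments, and the gripper is over the V-block. Descending.

Emit:
jog_arm --deltas "0 0 -1 0 0 0;0 0.05 -1 0 0 0;0 0 -0.7 0 0 0;0 0 -0.5 0 0 0;0 0 -0.4 0 0 0;0 0 -0.25 0 0 0;0 0 0 0 0 0;0 0 0 0 0 0"

```text
time: 21.12
eef_pos: [0.4255, 0.2287, 0.0313]
tcp_rot: [0.205, 0.979, 0.0, 0.0]
contact_force: [0.3, 0.2, 0.3]
opening: 0.683
finger_force: 0.0
```

Emit:
jog_arm --deltas "0 0 0 0 0 0;0 0 0 0 0 0;0 0 0 0 0 0;0 0 0 0 0 0" --gripper 0.2

```text
time: 21.62
eef_pos: [0.4255, 0.2284, 0.0316]
tcp_rot: [0.205, 0.979, -0.0, 0.0]
contact_force: [-1.1, -3.1, 5.5]
opening: 0.356
finger_force: 71.3
```

Emit:
jog_arm --deltas "0 0 0.4 0 0 0;0 0 0.9 0 0 0;0 0 1 0 0 0;0 -0.5 1 0 0 0;0.2 -0.98 0 0 0 -0.07;0.2 -0.98 0 0 0 -0.07;0.2 -0.98 0 0 0 -0.07;0.2 -0.98 0 0 0 -0.07;0.2 -0.98 0 0 0 -0.07;0.2 -0.98 0 0 0 -0.07;0.2 -0.98 0 0 0 -0.07;0.2 -0.98 0 0 0 -0.07;0.2 -0.98 0 0 0 -0.07;0.2 -0.98 0 0 0 -0.07;0.2 -0.98 0 0 0 -0.07;0.2 -0.98 0 0 0 -0.07;0.2 -0.98 0 0 0 -0.07;0.2 -0.98 0 0 0 -0.07;0.2 -0.98 0 0 0 -0.07;0.2 -0.98 0 0 0 -0.07"

```text
time: 24.12
eef_pos: [0.4892, -0.0961, 0.0967]
tcp_rot: [0.26, 0.966, 0.0, -0.0]
contact_force: [-0.3, -0.7, -4.5]
opening: 0.358
finger_force: 70.2
```

Emit:
jog_arm --deltas "0.2 -0.98 0 0 0 0;0.2 -0.98 0 0 0 0;0.05 -0.2 -0.5 0 0 0;0 0 -0.5 0 0 0;0 0 0 0 0 0;0 0 0 0 0 0"

```text
time: 24.88
eef_pos: [0.4979, -0.1376, 0.0766]
tcp_rot: [0.259, 0.966, 0.0, -0.0]
contact_force: [-0.2, 0.6, -4.9]
opening: 0.353
finger_force: 70.1
```

Target TCP height is about 0.0365.

Emit:
jog_arm --deltas "0.03 -0.06 -0.6 0 0 0;0 0 -0.6 0 0 0;0 0 -0.4 0 0 0;0 0 -0.2 0 0 0;0 0 -0.1 0 0 0;0 0 0 0 0 0;0 0 0 0 0 0"

```text
time: 25.75
eef_pos: [0.499, -0.1396, 0.0393]
tcp_rot: [0.26, 0.966, -0.0, 0.0]
contact_force: [0.0, -0.2, -5.2]
opening: 0.353
finger_force: 70.2
```

Emit:
jog_arm --deltas "0 0 -0.07 0 0 0;0 0 -0.06 0 0 0;0 0 0 0 0 0"

```text
time: 26.12
eef_pos: [0.4989, -0.1395, 0.0367]
tcp_rot: [0.26, 0.966, -0.0, 0.0]
contact_force: [-1.3, -0.5, -1.9]
opening: 0.36
finger_force: 70.4
```

Emit:
jog_arm --deltas "0 0 0 0 0 0;0 0 0 0 0 0;0 0 0.3 0 0 0;0 0 1 0 0 0;0 0 1 0 0 0;0 0 1 0 0 0;0 0 1 0 0 0;0.14 0.98 0 0 0 0.8;0.14 0.98 0 0 0 0.8;0.14 0.98 0 0 0 0.8;0.14 0.98 0 0 0 0.8;0.14 0.98 0 0 0 0.8;0.14 0.98 0 0 0 0.8;0.14 0.98 0 0 0 0.8;0.14 0.98 0 0 0 0.8;0.14 0.98 0 0 0 0.8;0.14 0.98 0 0 0 0.8;0.14 0.98 0 0 0 0.6;0.14 0.98 0 0 0 0;0.14 0.98 0 0 0 0" --gripper 0.6

```text
time: 28.62
eef_pos: [0.5355, 0.1163, 0.1227]
tcp_rot: [-0.166, 0.986, -0.0, 0.0]
contact_force: [-0.3, 0.8, 0.1]
opening: 0.602
finger_force: 0.0
```

Emit:
jog_arm --deltas "0.14 0.97 0 0 0 0;0.14 0.97 0 0 0 0;0.14 0.97 0 0 0 0;0.14 0.97 0 0 0 0;0.14 0.97 0 0 0 0;0.14 0.97 0 0 0 0;0 0 -0.7 0 0 0;0 0 -0.7 0 0 0;0 0 0 0 0 0;0 0 0 0 0 0" --gripper 0.8 --squeeze 40

```text
time: 29.88
eef_pos: [0.5519, 0.2312, 0.094]
tcp_rot: [-0.166, 0.986, -0.0, -0.0]
contact_force: [0.8, 0.1, -0.7]
opening: 0.801
finger_force: 0.0
```

```bash
python3 - <<'E'
from h import *
T,S=snap('top','top6'),snap('side','side6')
a=[cv2.resize(T['color'][170:265,180:320],(500,339),interpolation=cv2.INTER_CUBIC),cv2.resize(S['color'][90:160,215:280],(286,308),interpolation=cv2.INTER_CUBIC)]
a[1]=cv2.copyMakeBorder(a[1],0,31,0,0,cv2.BORDER_CONSTANT)
cv2.imwrite('pics/g6.png',cv2.convertScaleAbs(np.hstack(a),alpha=1.4))
E
```

```text
(no output)
```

View pics/g6.png

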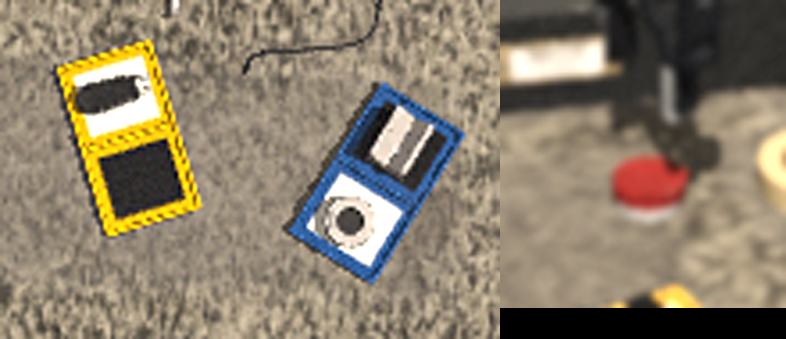

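The V-block sits well in the blue tray, and the gripper is over the tin.

Emit:
jog_arm --deltas "0.03 0.12 -0.9 0 0 0;0 0 -0.9 0 0 0;0 0 -0.7 0 0 0;0 0 -0.4 0 0 0;0 0 -0.3 0 0 0;0 0 -0.2 0 0 0;0 0 0 0 0 0;0 0 0 0 0 0"

```text
time: 30.98
eef_pos: [0.5529, 0.2343, 0.0268]
tcp_rot: [-0.166, 0.986, 0.0, 0.0]
contact_force: [0.3, 0.6, -0.5]
opening: 0.798
finger_force: 0.0
```

Emit:
jog_arm --deltas "0 0 0 0 0 0;0 0 0 0 0 0;0 0 0 0 0 0;0 0 0 0 0 0" --gripper 0.4

```text
time: 31.48
eef_pos: [0.5533, 0.2343, 0.0273]
tcp_rot: [-0.166, 0.986, 0.0, 0.001]
contact_force: [-0.6, -0.1, 5.7]
opening: 0.53
finger_force: 41.4
```

Emit:
jog_arm --deltas "0 0 0.4 0 0 0;0 0 0.9 0 0 0;0 0 1 0 0 0;0 0 1 0 0 0;-0.48 -0.97 0 0 0 0;-0.48 -0.97 0 0 0 0;-0.48 -0.97 0 0 0 0;-0.48 -0.97 0 0 0 0;-0.48 -0.97 0 0 0 0;-0.48 -0.97 0 0 0 0;-0.48 -0.97 0 0 0 0;-0.48 -0.97 0 0 0 0;-0.47 -0.97 0 0 0 0;0 0 -0.6 0 0 0;0 0 -0.6 0 0 0;0 0 -0.6 0 0 0;0 0 0 0 0 0;0 0 0 0 0 0"

```text
time: 33.72
eef_pos: [0.4665, 0.0598, 0.0562]
tcp_rot: [-0.167, 0.986, 0.0, -0.0]
contact_force: [0.1, -0.3, -1.0]
opening: 0.53
finger_force: 41.0
```

Emit:
jog_arm --deltas "0 0 -0.5 0 0 0;0 0 -0.3 0 0 0;0 0 -0.2 0 0 0;0 0 -0.12 0 0 0;0 0 0 0 0 0;0 0 0 0 0 0"

```text
time: 34.48
eef_pos: [0.4665, 0.0595, 0.0341]
tcp_rot: [-0.166, 0.986, -0.0, 0.0]
contact_force: [0.3, -0.1, -0.5]
opening: 0.531
finger_force: 41.0
```

Emit:
jog_arm --deltas "0 0 -0.09 0 0 0;0 0 0 0 0 0;0 0 0 0 0 0"

```text
time: 34.85
eef_pos: [0.4666, 0.0595, 0.0323]
tcp_rot: [-0.166, 0.986, -0.0, 0.0]
contact_force: [0.2, -0.1, -0.5]
opening: 0.529
finger_force: 41.1
```

Emit:
jog_arm --deltas "0 0 0 0 0 0;0 0 0 0 0 0;0 0 0.3 0 0 0;0 0 1 0 0 0;0 0 1 0 0 0;0 0 1 0 0 0;0 0 1 0 0 0;0 -1 1 0 0 0;0 -1 1 0 0 0;0 -1 0 0 0 0;0 -1 0 0 0 0;0 -1 0 0 0 0;0 -1 0 0 0 0;0 -1 0 0 0 0;0 -1 0 0 0 0;0 -1 0 0 0 0;0 -1 0 0 0 0;0 -1 0 0 0 0;0 -1 0 0 0 0" --gripper 0.75

```text
time: 37.22
eef_pos: [0.4664, -0.1816, 0.1582]
tcp_rot: [-0.166, 0.986, -0.0, 0.0]
contact_force: [-0.1, 0.8, 0.6]
opening: 0.746
finger_force: 0.0
```

Emit:
jog_arm --deltas "0 -1 0 0 0 0;0 -1 0 0 0 0;0 -1 0 0 0 0;0 -1 0 0 0 0;0 -1 0 0 0 0;0 -1 0 0 0 0;0 -1 0 0 0 0;0 -1 0 0 0 0;0 0 0 0 0 0;0 0 0 0 0 0"

```text
time: 38.48
eef_pos: [0.4662, -0.3401, 0.1579]
tcp_rot: [-0.166, 0.986, 0.0, -0.0]
contact_force: [-0.4, -0.0, 0.3]
opening: 0.751
finger_force: 0.0
```

```bash
python3 - <<'E'
from h import *
T,S=snap('top','top7'),snap('side','side7')
a=[cv2.resize(T['color'][130:265,130:320],(500,355),interpolation=cv2.INTER_CUBIC),cv2.resize(S['color'][105:255,180:300],(284,355),interpolation=cv2.INTER_CUBIC)]
cv2.imwrite('pics/g7.png',cv2.convertScaleAbs(np.hstack(a),alpha=1.4))
E
```

```text
(no output)
```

View pics/g7.png

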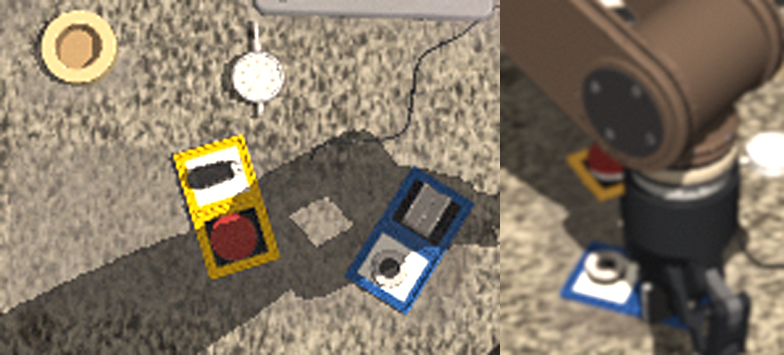

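All four pieces sit flat near the centres of their compartments: plug (212,177), tin (234,237), V-block (428,207) and ring (390,267) in the crop. The roll and dial have not moved. Handing in.

```bash
python3 -c "
from plant import ctrl
print(ctrl.sign_off())"
```

```text
the job is handed in; nothing more can be done
None
```

I've handed in the job at about 38 s of the 93 s allowed: all four pieces are in their set compartments, released and looking flat near the middle in the last picture, and the roll and dial look unmoved; no verdict came back.

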